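Load the connector carrier and start the test

TASK

The connector carrier was put away backwards, with its square head sticking out of the dust cover: pull it right out, set it down on the bench and let go, then slide it head first into the tester's bay until it is fully home against the stop, and let go. Only then start the test: push the spring-centred toggle on the switch box over to the side marked with the raised bar (never to the side with the round stud), hold it over for about two seconds, and let it spring back to the middle. Leave the jar, screwdriver and tape roll where they are.

Things in the scene. Friction and masses are not known exactly. Their poses are not given: they have to be found in the camera images.
- dust_cover: fixed grey dust cover on the bench: box without floor, 116 long, 62 wide, 64 mm high (black strip on roof to 69), walls 4, closed at its -x end, open at its +x end. Origin on the bench under the middle of its inside; mouth at x = +55 mm. At the start the carrier lies in it on the bench, handle inside, head end 48 to 60 mm out of the mouth.
- carrier: loose connector carrier, about 0.16 kg: aluminium plate 150 x 40 x 10 mm along its x axis. +x end: the head, dark steel block 32 long, 34 wide, top 38 mm above the underside, two brass dots on its end face. -x end: the handle, upright black fin 34 long, 12 wide (y), top 44 mm above the underside. Bare plate between. Origin at the centre of its underside.
- head_grip (a point): middle of the carrier's head, 59 mm ahead (+x) of the carrier's origin and 26 mm above its underside; the head is gripped across its 34 mm width (carrier y)
- handle_grip (a point): middle of the carrier's fin handle, 58 mm behind (-x) the carrier's origin and 30 mm above its underside; the fin is gripped across its 12 mm thickness (carrier y)
- head_end (a point): centre of the carrier's head end at its underside (75 mm ahead of the origin)
- tester: fixed grey tester; origin on the bench below the middle of the bay's stop, +x the way in. Open bay floor 12 mm high, 90 wide from x = -165 mm; hood from x = -90 to the stop at x = 0, 50 wide and 50 high inside, roof top at 68 mm; behind it a cabinet 140 long, 190 wide, 120 high (carry handle to 136). Carrier home: head on the stop, handle and 26 mm of bare plate outside the hood.
- bay_stop (a point): middle of the bay's stop face at floor height (12 mm above the bench); axes as the tester's, +x is the way in
- bay_mouth (a point): middle of the hood's mouth at floor height, 90 mm before the stop; axes as the tester's
- switch_box: fixed grey switch box 66 (x) x 84 (y) x 40 mm high on the bench, at any yaw, with a steel toggle in the middle of its top. On its top a raised black bar, 50 x 8 mm, lies along its +y edge and a round black stud, 14 mm across, near its -y edge. Origin at the centre of its underside.
- bar_mark (a point): middle of the raised bar on the switch box, 31 mm to +y of the toggle
- toggle_tip (a point): top of the toggle: an upright round steel bat, 12 mm thick, hinged in the middle of the box's top (40 mm above the bench); its top is 48 mm above that hinge (88 mm above the bench)
- toggle (a joint): angle of the toggle, rad: 0 upright in the middle (its spring, 0.3 N m per rad, brings it back there), + leaning towards the bar, stops at +0.45 and -0.45; it counts as held over above 0.33
- swab_jar: bystander: white jar 54 mm across and 75 mm high; origin at the centre of its underside
- driver: bystander: screwdriver about 160 mm long lying on the bench
- tape_roll: bystander: cardboard tape roll 72 mm across, 20 mm high, lying flat; origin at the centre of its underside
There are look-alikes about, which are no part of the job. What is shaped like the switch_box but green or yellow is not meant. There is more than one size of the carrier; the job needs the smaller.

How it is judged:
On the way, in this order (a step that is already met when the one before it is completed fails the run):
1. the carrier lies flat on the bench, let go, clear of the dust cover and outside the tester (x of carrier in the frame of dust_cover above 0.12 m and height (world z) of carrier below 0.005 m and angle between carrier's own z axis and vertical below 0.08 rad and contact force between carrier and the fingers below 0.2 N and linear speed of carrier below 0.03 m/s), for 0.2 s.
2. the carrier is fully home in the bay, head against the stop, let go (x of head_end in the frame of bay_stop above -0.005 m and y of head_end in the frame of bay_stop between -0.008 and 0.008 m and z of head_end in the frame of bay_stop below 0.004 m and angle between the x axis of carrier and the x axis of tester, either way round below 0.15 rad and angle between carrier's own z axis and vertical below 0.06 rad and contact force between carrier and the fingers below 0.2 N), for 0.2 s.
3. the toggle is held over to the bar side for a second and a quarter or more, the carrier being home (value of joint toggle above 0.33 rad), for 1.25 s.
At the end, for the whole second after the job is handed in: the carrier lies at rest and let go in the bay, its head end within 5 mm of the stop, within 8 mm of the bay's middle, flat on the floor and square within 0.15 rad; the toggle stands in the middle within 0.06 rad (all of step 2 and value of joint toggle between -0.06 and 0.06 rad and linear speed of carrier below 0.02 m/s); the robot touches nothing.
It fails at once if the toggle is pushed to the stud side (below -0.15 rad) (value of joint toggle below -0.15 rad).
It fails at once if the toggle is pushed to the bar side while the carrier is not fully home (value of joint toggle above 0.2 rad and not (x of head_end in the frame of bay_stop above -0.005 m and y of head_end in the frame of bay_stop between -0.008 and 0.008 m and z of head_end in the frame of bay_stop below 0.004 m and angle between the x axis of carrier and the x axis of tester, either way round below 0.15 rad and angle between carrier's own z axis and vertical below 0.06 rad and contact force between carrier and the fingers below 0.2 N)).
It fails at once if the jar, screwdriver or tape roll is moved more than 30 mm, or the jar is knocked over (distance of any of swab_jar, driver, tape_roll from where it was at the start of the episode above 0.03 m or angle between swab_jar's own z axis and vertical above 0.5 rad).
It also fails if it takes over 64 s, if anything falls off the work surface, if the arm or the gripper's body presses on something with over 40 N, if the wrist force passes 120 N, or if a joint passes its speed limit or range.

ROBOT

A 7-joint arm with a two-finger parallel gripper is mounted at the origin on the work surface. World frame = base frame: x ahead of the robot, y to its left, z up, the work surface at z = 0. Lengths are in m, angles in rad, forces in N, time in s.
With the tool pointing down it reaches from about 0.425 to 0.8 m from the base axis. Payload 8.3 kg.
Tool frame: the origin (TCP) lies midway between the tips of the shut fingers; the grasp point (between the pads) lies 19 mm behind it; z points along the fingers, y is the line along which they close (so a half turn about z gives the same grasp; the last joint's range is limited). The gripper opens to 85 mm and grips with 20 to 120 N. Pads are 22 mm wide; open, the fingers measure 114 mm over their backs; the gripper's body (76 mm by 85 mm) begins 54 mm behind the grasp point. The pads swing forward as they close: fully open they stand 13 mm farther back than shut.
Start: joints at [1.074, 0.383, 0.016, 1.37, -0.006, 1.388, -0.046], TCP at [0.263, -0.567, 0.231] pointing down, gripper open.
Joint ranges: [-2.95, 2.95], [-0.25, 2.06], [-1.52, 1.56], [0.18, 2.33], [-1.44, 4.58], [0.02, 2.06], [-3.01, 3.01]. Speed limits (rad/s): [2.39, 2.39, 3.01, 3.01, 3.14, 3.14, 3.14].

INTERFACE

Orientations are given as a unit quaternion [w, x, y, z].
In Python, from station import env gives the robot as it stands.
- The arm moves only by the shell command python3 -m creep 'ROWS' [FORCE]. ROWS is JSON, a list of rows, each an object of numbers: "grip": the closure, from 0 (fully open) to 1 (shut); "tx", "ty", "tz": the shift along the tool's x, y, z in mm; "twist": the turn about the tool's z in degrees. In form: [{"grip": .., "tx": .., "ty": .., "tz": .., "twist": ..}, ...]. A call has 1 to 20 rows; each row is the pose to reach, as a shift and turn from the pose commanded when the call began, along the tool's axes at that moment; what a row does not reach only later rows make up. A row lasts 1/8 s, in which the tool goes at most 62.5 mm and 10.7 degrees, less where a joint would pass 70% of its speed; a pose out of reach is approached as far as the arm can. A call with a gripper value outside its range is refused whole. The fingers move at their own pace and stop on an object; FORCE is the grip in N (left out, the last holds). Time passes only in rows, so rows that repeat a pose let the fingers close. It gives the time, the measured TCP pose, the force, the opening and the grip force at its end, in the units of the state.
- env.observe(): the state, without advancing time (a new reading comes with each control period).
- env.grab_frame(name): name is "scene" or "top"; returns the picture (480x640x3 uint8, red, green, blue); there is no depth.
- env.camera_params(name): a dict with "fx", "fy", "cx", "cy" (pixels), "k1" (the pictures are not rectified: a ray, as slopes to the right and down, at radius r is drawn at 1 + k1 r^2 times it, then the intrinsics apply), "T" (4x4, takes a point from camera to world coordinates). Camera axes: x right, y up, looking along -z (the intrinsics and any distortion apply to the point x, -y, -z); pixel columns grow to the right and rows downward; lengths in m; the calibration is good to about 2 mm. A picture is of the moment at which its call begins. camera_params takes no time and is no camera call.
- env.hand_in(): hands the job in; it is judged then, once.
Trained networks look in the newest picture that a camera, given by its name, has taken for a name from the list of things; names that differ only in an ending like _2 or _b are one class to them, and where a whole thing is asked for, a point or a joint stands for the part that bears it (a point fixed in the world has none). Each returns a list of dicts, best first, with "score" (0 to 1); they miss things now and then, are a little off and sometimes report something else, mostly with a low value. They report only what shows in the picture. A call takes as long as a camera call. They do not tell look-alikes from the thing itself.
- env.cut_out(target, camera): "pixels" (480x640 bool, what is visible of it).
- env.landmark_of(target, camera): "centre" ([x, y, z] in m, in the coordinates of the camera as it stood for that picture, good to about 4 mm: a listed point, or the origin of a listed thing).
The state is a dict: "time_s": time; "joint_pos": joint angles; "dq": joint speeds; "effort": joint torques, N m; "position": TCP position; "tcp_rot": TCP orientation; "ft_force": force on the tool from outside, world axes, zero at the start; "torque": the same for the moment, N m; "width": finger opening in m; "finger_force": force on a finger pad.
Only numpy, scipy, OpenCV 4.12 (cv2) and the standard library are available. Lean on these libraries where they do the work, as an engineer would, in place of code of your own. Each camera call takes 0.05 s, during which the arm holds its last target. There are 200 camera calls.

## Working session

There is one attempt and no reset: what is moved stays moved. The work goes in short steps, Python scripts to look and compute and a shell command to move; the robot and the scene stay as the last step left them, time stands still between calls to the robot, and variables do not carry over. Pictures are saved under pics/ and viewed, at most 10 in all, crops included, and the job is handed in when it is done.

```bash
mkdir -p pics; cat > h.py <<'E'
import numpy as np, cv2
from station import env
from scipy.spatial.transform import Rotation as R
def toworld(cam,p):
    T=np.array(env.camera_params(cam)["T"]); return (T@np.r_[p,1])[:3]
def ray(cam,u,v,z):
    c=env.camera_params(cam); T=np.array(c["T"])
    K=np.array([[c["fx"],0,c["cx"]],[0,c["fy"],c["cy"]],[0,0,1]])
    xd=np.array([(u-c["cx"])/c["fx"],(v-c["cy"])/c["fy"]]); x=xd.copy()
    for _ in range(30): x=xd/(1+c["k1"]*(x@x))
    d=T[:3,:3]@np.array([x[0],-x[1],-1]); o=T[:3,3]
    return o+d*(z-o[2])/d[2]
def pix(cam,P):
    c=env.camera_params(cam); T=np.array(c["T"]); q=np.linalg.inv(T)@np.r_[P,1]
    x=np.array([q[0],-q[1]])/-q[2]; x=x*(1+c["k1"]*(x@x))
    return np.array([c["fx"]*x[0]+c["cx"],c["fy"]*x[1]+c["cy"]])
def snap(cam,fn=None):
    im=env.grab_frame(cam)
    if fn: cv2.imwrite("pics/"+fn,im[:,:,::-1])
    return im
def go(P,yaw=None):
    "shift in tool mm to TCP world P; tool y axis yaw"
    s=env.observe(); q=s["tcp_rot"]; r=R.from_quat([q[1],q[2],q[3],q[0]]); 
    d=r.inv().apply(np.array(P)-s["position"])*1000
    out=[round(float(x),1) for x in d]
    if yaw is not None:
        m=r.as_matrix()[:,1]; a=np.arctan2(m[1],m[0]); 
        # tool z down: twist + is clockwise in world
        t=-np.degrees(yaw-a); t=(t+90)%180-90; out.append(round(float(t),1))
    return out
E
python3 - <<'E'
from h import *
for c in("scene","top"):
    snap(c,c+"0.png"); print(c,np.round(env.camera_params(c)["T"],3).tolist())
    for n in["dust_cover","carrier","head_grip","head_end","tester","bay_stop","bay_mouth","switch_box","bar_mark","toggle_tip","swab_jar","driver","tape_roll"]:
        for d in env.landmark_of(n,c)[:3]:
            w=toworld(c,d["centre"]); print(n,round(d["score"],2),w.round(3),pix(c,w).round())
s=env.observe();print(s)
E
```

```text
scene [[0.656, -0.409, 0.634, 1.271], [0.754, 0.384, -0.533, -0.563], [-0.025, 0.828, 0.56, 0.681], [0.0, 0.0, 0.0, 1.0]]
dust_cover 0.78 [ 0.609  0.255 -0.005] [400. 229.]
carrier 0.83 [ 0.611  0.229 -0.003] [393. 233.]
carrier 0.71 [ 0.802  0.305 -0.003] [482. 255.]
head_grip 0.97 [0.619 0.17  0.022] [379. 235.]
head_grip 0.72 [0.758 0.235 0.033] [447. 246.]
head_end 0.48 [ 0.463 -0.019 -0.001] [272. 247.]
tester 0.81 [ 0.599 -0.265 -0.002] [210. 330.]
tester 0.65 [ 0.597 -0.174  0.01 ] [249. 303.]
tester 0.17 [0.621 0.167 0.022] [379. 236.]
bay_mouth 0.81 [ 0.595 -0.173  0.008] [249. 303.]
bay_mouth 0.33 [ 0.624  0.15  -0.003] [374. 249.]
switch_box 0.77 [ 0.461 -0.021 -0.005] [271. 248.]
switch_box 0.67 [ 0.336 -0.163  0.004] [188. 247.]
switch_box 0.64 [ 0.46   0.119 -0.002] [316. 225.]
bar_mark 0.93 [ 0.33  -0.192  0.042] [172. 237.]
bar_mark 0.66 [0.445 0.092 0.044] [303. 210.]
bar_mark 0.58 [ 0.453 -0.047  0.042] [258. 234.]
toggle_tip 0.63 [ 0.336 -0.165  0.085] [181. 217.]
toggle_tip 0.54 [ 0.456 -0.047  0.044] [258. 234.]
toggle_tip 0.4 [0.464 0.121 0.091] [317. 192.]
swab
[... 1214 characters left out ...]
.07409383,  0.38341104,  0.01636701,  1.37012177, -0.00627309,
        1.388211  , -0.04649961]), 'dq': array([ 1.15399034e-03,  6.19765943e-04, -1.56497960e-03, -8.71468176e-04,
        6.31720602e-04, -1.09307726e-03,  6.09719963e-05]), 'effort': array([ 7.28748978e-05, -6.27325916e+01,  8.42882115e-01, -3.72073102e+01,
        1.65881513e-02,  3.05883870e-03, -4.89857848e-05]), 'position': array([ 0.2627401 , -0.56705661,  0.23126234]), 'tcp_rot': array([-5.48915767e-05,  9.76560189e-01,  2.15244496e-01,  9.15241941e-06]), 'ft_force': array([-0.21231982, -0.67248572, -0.03176121]), 'torque': array([ 0.04107426, -0.04584126, -0.05417165]), 'finger_force': 0.0, 'width': 0.08575570116554869}
```

View pics/scene0.png

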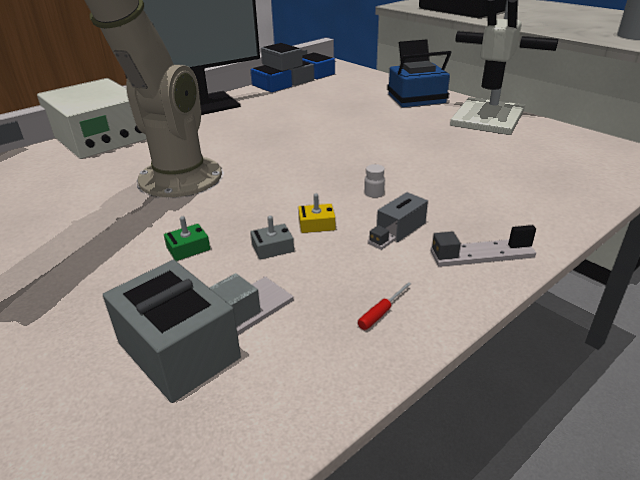

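View pics/top0.png

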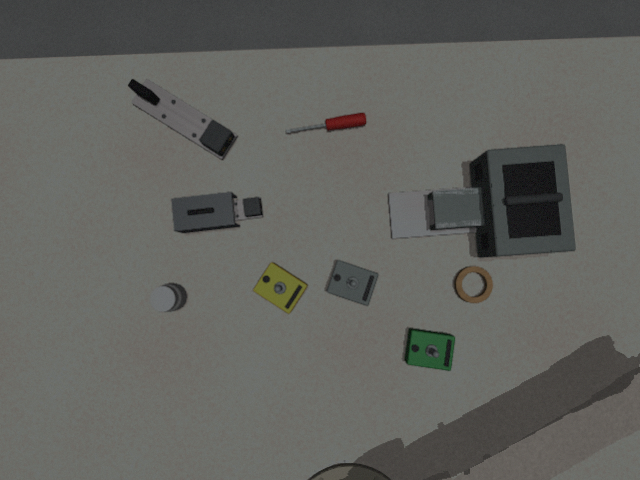

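The scene picture shows the cover with a head sticking out at (379,236), the larger loose carrier at (482,246), three switch boxes (grey 272,240; green 187,240; yellow 317,215), and the tester at (175,320) with its bay at (250,300). The top picture shows cover (205,212), head (252,207), big carrier (183,118), grey box (352,283) and bay floor (430,213).
Candidates (top view): carriers are the one in the cover (252,207) and the bigger loose one (183,118), and I choose the one in the cover. Boxes are yellow (280,287), grey (352,283) and green (431,349), and I choose grey. I'll check both in one crop.

```bash
python3 - <<'E'
from h import *
im=cv2.imread("pics/top0.png")
a=cv2.resize(im[180:320,160:400],None,fx=3.3,fy=3.3,interpolation=cv2.INTER_CUBIC)
cv2.imwrite("pics/c1.png",cv2.convertScaleAbs(a,alpha=1.6))
b=cv2.resize(im[170:260,380:500],None,fx=6,fy=6,interpolation=cv2.INTER_CUBIC)
cv2.imwrite("pics/c2.png",cv2.convertScaleAbs(b,alpha=1.6))
E
```

```text
(no output)
```

View pics/c1.png

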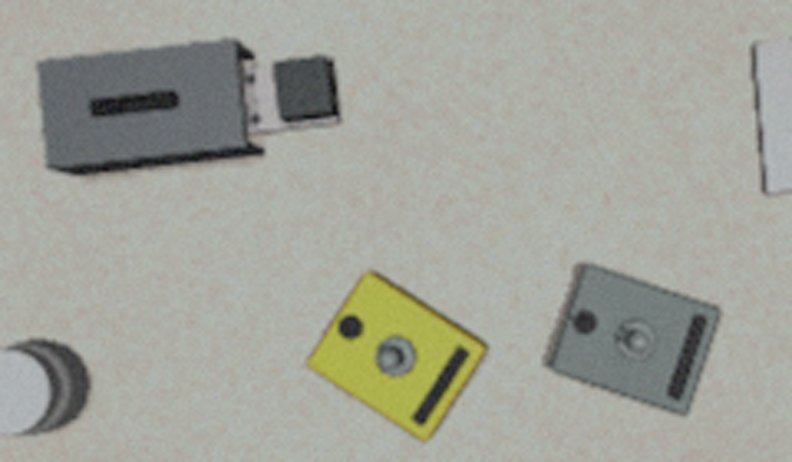

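View pics/c2.png

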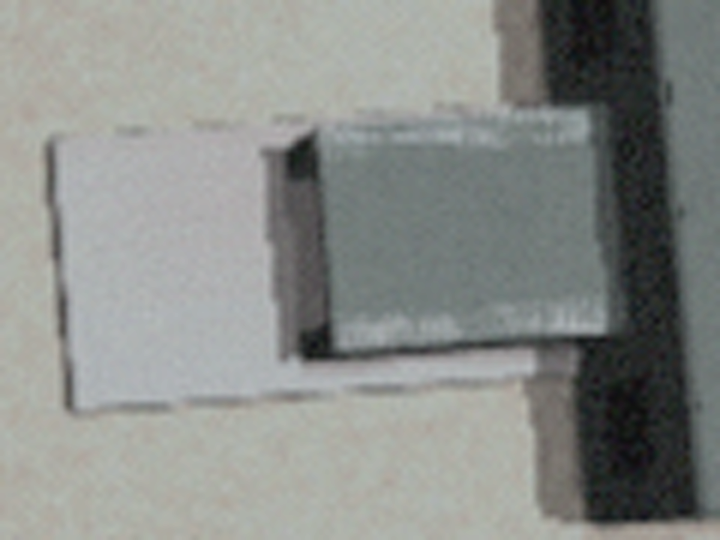

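The first crop confirms the choices: the small carrier's head is at crop (305,90) with the cover roof at (145,105). The grey box has its bar at (691,358), stud at (585,321) and toggle at (635,338). The second crop shows the bay floor's front edge from (55,140) to (70,410) and the hood roof with corners (318,130), (590,108), (608,333), (330,352).

```bash
python3 - <<'E'
from h import *
def P(L,s,ox,oy,z): return np.array([ray("top",(u+.5)/s-.5+ox,(v+.5)/s-.5+oy,z) for u,v in L])
def ang(a,b): return round(float(np.degrees(np.arctan2(*(b-a)[[1,0]]))),1)
A=P([(38,62),(237,40),(248,150),(48,168)],3.3,160,180,.064);print("roof",A.round(3).tolist(),A.mean(0).round(3),ang(A[0],A[1]),ang(A[3],A[2]))
B=P([(274,60),(330,57),(337,118),(283,122)],3.3,160,180,.038);print("head",B.round(3).tolist(),B.mean(0).round(3),ang(B[0],B[1]),ang(B[3],B[2]))
C=P([(705,317),(677,398),(585,321)],3.3,160,180,.043);print("bar",C.round(3).tolist(),ang(C[2],C[:2].mean(0)),ang(C[0],C[1]))
print("toggle",P([(637,340)],3.3,160,180,.088).round(3), "mid of box",P([(585,264),(720,308),(688,413),(546,366)],3.3,160,180,.04).mean(0).round(3))
D=P([(55,140),(70,410),(535,375)],6,380,170,.012);print("floor",D.round(3).tolist(),ang(D[1],D[2]),ang(D[0],D[1]),D[:2].mean(0))
F=P([(318,130),(590,108),(608,333),(330,352)],6,380,170,.068);print("hood",F.round(3).tolist(),F.mean(0).round(3),ang(F[0],F[1]),ang(F[3],F[2]),F[[0,3]].mean(0))
print(go([.618,.166,.15],np.radians(5)),go([.618,.166,.010],0))
E
```

```text
roof [[0.633, 0.316, 0.064], [0.642, 0.202, 0.064], [0.579, 0.197, 0.064], [0.572, 0.311, 0.064]] [0.607 0.257 0.064] -85.5 -86.6
head [[0.634, 0.185, 0.038], [0.634, 0.153, 0.038], [0.599, 0.149, 0.038], [0.597, 0.181, 0.038]] [0.616 0.167 0.038] -88.7 -87.5
bar [[0.477, -0.06, 0.043], [0.431, -0.043, 0.043], [0.477, 0.009, 0.043]] -110.6 159.0
toggle [[ 0.466 -0.019  0.088]] mid of box [ 0.466 -0.02   0.04 ]
floor [[0.638, -0.099, 0.012], [0.549, -0.1, 0.012], [0.556, -0.252, 0.012]] -87.4 -178.9 [ 0.59368522 -0.09954802  0.012     ]
hood [[0.631, -0.174, 0.068], [0.635, -0.258, 0.068], [0.565, -0.26, 0.068], [0.562, -0.174, 0.068]] [ 0.598 -0.216  0.068] -87.1 -87.8 [ 0.59637901 -0.17395123  0.068     ]
[630.5, -515.8, 81.3, -70.1] [630.5, -515.8, 221.3, -65.1]
```

```bash
python3 -m creep '[{"grip":0,"tx":630,"ty":-516,"tz":60,"twist":-67.8},{"grip":0,"tx":630,"ty":-516,"tz":60,"twist":-67.8},{"grip":0,"tx":630,"ty":-516,"tz":60,"twist":-67.8},{"grip":0,"tx":630,"ty":-516,"tz":60,"twist":-67.8},{"grip":0,"tx":630,"ty":-516,"tz":60,"twist":-67.8},{"grip":0,"tx":630,"ty":-516,"tz":60,"twist":-67.8},{"grip":0,"tx":630,"ty":-516,"tz":60,"twist":-67.8},{"grip":0,"tx":630,"ty":-516,"tz":60,"twist":-67.8},{"grip":0,"tx":630,"ty":-516,"tz":60,"twist":-67.8},{"grip":0,"tx":630,"ty":-516,"tz":60,"twist":-67.8},{"grip":0,"tx":630,"ty":-516,"tz":60,"twist":-67.8},{"grip":0,"tx":630,"ty":-516,"tz":60,"twist":-67.8},{"grip":0,"tx":630,"ty":-516,"tz":60,"twist":-67.8},{"grip":0,"tx":630,"ty":-516,"tz":60,"twist":-67.8},{"grip":0,"tx":630,"ty":-516,"tz":60,"twist":-67.8},{"grip":0,"tx":630,"ty":-516,"tz":60,"twist":-67.8}]'
python3 -c "
from h import *
print(go([.6165,.165,.010],np.radians(2.7)),env.observe()['joint_pos'].round(2))"
```

```text
time_s: 3.4
position: [0.6177, 0.1638, 0.1716]
tcp_rot: [0.001, 0.691, 0.722, -0.0]
ft_force: [0.0, -0.5, 0.2]
width: 0.0855
finger_force: 0.0
[1.4, -1.3, 161.6, -0.2] [ 0.09  0.51 -0.58  1.39  0.28  1.32 -0.46]
```

```bash
python3 -m creep '[{"grip":0,"tx":-1,"ty":-1,"tz":60},{"grip":0,"tx":-1,"ty":-1,"tz":110},{"grip":0,"tx":-1,"ty":-1,"tz":140},{"grip":0,"tx":-1,"ty":-1,"tz":155},{"grip":0,"tx":-1,"ty":-1,"tz":161},{"grip":0,"tx":-1,"ty":-1,"tz":161},{"grip":0.5,"tx":-1,"ty":-1,"tz":161},{"grip":0.8,"tx":-1,"ty":-1,"tz":161},{"grip":0.8,"tx":-1,"ty":-1,"tz":161},{"grip":0.8,"tx":-1,"ty":-1,"tz":161},{"grip":0.8,"tx":-1,"ty":-1,"tz":161},{"grip":0.8,"tx":-1,"ty":-1,"tz":161}]' 30
```

```text
validation failed for argument at $[0]...
```

```bash
python3 -m creep '[{"grip":0,"tx":-1,"ty":-1,"tz":60,"twist":0},{"grip":0,"tx":-1,"ty":-1,"tz":110,"twist":0},{"grip":0,"tx":-1,"ty":-1,"tz":140,"twist":0},{"grip":0,"tx":-1,"ty":-1,"tz":155,"twist":0},{"grip":0,"tx":-1,"ty":-1,"tz":161,"twist":0},{"grip":0,"tx":-1,"ty":-1,"tz":161,"twist":0},{"grip":0.5,"tx":-1,"ty":-1,"tz":161,"twist":0},{"grip":0.8,"tx":-1,"ty":-1,"tz":161,"twist":0},{"grip":0.8,"tx":-1,"ty":-1,"tz":161,"twist":0},{"grip":0.8,"tx":-1,"ty":-1,"tz":161,"twist":0},{"grip":0.8,"tx":-1,"ty":-1,"tz":161,"twist":0},{"grip":0.8,"tx":-1,"ty":-1,"tz":161,"twist":0}]' 30
```

```text
time_s: 4.9
position: [0.617, 0.1651, 0.0111]
tcp_rot: [0.0, 0.691, 0.723, 0.001]
ft_force: [-1.4, -0.2, 5.9]
width: 0.0336
finger_force: 30.4
```

```bash
python3 -m creep '[{"grip":0.8,"tx":-15,"ty":0,"tz":-0.5,"twist":0},{"grip":0.8,"tx":-40,"ty":0,"tz":-0.5,"twist":0},{"grip":0.8,"tx":-65,"ty":0,"tz":-0.5,"twist":0},{"grip":0.8,"tx":-90,"ty":0,"tz":-0.5,"twist":0},{"grip":0.8,"tx":-115,"ty":0,"tz":-0.5,"twist":0},{"grip":0.8,"tx":-140,"ty":0,"tz":-0.5,"twist":0},{"grip":0.8,"tx":-160,"ty":0,"tz":-0.5,"twist":0},{"grip":0.8,"tx":-170,"ty":0,"tz":-0.5,"twist":0},{"grip":0.8,"tx":-170,"ty":0,"tz":0,"twist":0},{"grip":0,"tx":-170,"ty":0,"tz":0,"twist":0},{"grip":0,"tx":-170,"ty":0,"tz":0,"twist":0},{"grip":0,"tx":-170,"ty":0,"tz":0,"twist":0},{"grip":0,"tx":-170,"ty":0,"tz":-20,"twist":0},{"grip":0,"tx":-170,"ty":0,"tz":-70,"twist":0},{"grip":0,"tx":-110,"ty":0,"tz":-120,"twist":0},{"grip":0,"tx":-50,"ty":0,"tz":-140,"twist":0},{"grip":0,"tx":-50,"ty":0,"tz":-140,"twist":0}]'
python3 - <<'E'
from h import *
for c in("top","scene"):
    im=snap(c,c+"1.png")
    for n in["head_grip","handle_grip","head_end"]:
        for d in env.landmark_of(n,c)[:3]:
            w=toworld(c,d["centre"]); print(c,n,round(d["score"],2),w.round(3),pix(c,w).round())
E
python3 -c "
import cv2
a=cv2.imread('pics/top1.png')[170:270,220:360];b=cv2.imread('pics/scene1.png')[190:310,270:430]
cv2.imwrite('pics/c3.png',cv2.convertScaleAbs(cv2.resize(a,None,fx=5,fy=5,interpolation=2),alpha=1.6))"
```

```text
time_s: 7.02
position: [0.6188, 0.1217, 0.1548]
tcp_rot: [0.0, 0.688, 0.726, 0.003]
ft_force: [-0.6, 0.3, -0.3]
width: 0.0853
finger_force: 0.0
top head_grip 0.69 [ 0.624 -0.004  0.027] [341. 201.]
top handle_grip 0.81 [0.85  0.376 0.043] [143.  90.]
top handle_grip 0.28 [0.778 0.023 0.003] [325. 126.]
top head_end 0.84 [ 0.622 -0.019 -0.   ] [348. 203.]
top head_end 0.56 [ 0.465 -0.023 -0.003] [353. 282.]
top head_end 0.48 [ 0.465 -0.024  0.089] [356. 283.]
scene head_grip 0.8 [ 0.626 -0.004  0.023] [324. 268.]
scene head_grip 0.8 [0.76  0.235 0.033] [448. 246.]
scene handle_grip 0.96 [0.849 0.373 0.037] [522. 237.]
scene head_end 0.78 [ 0.63  -0.018 -0.004] [320. 282.]
scene head_end 0.75 [ 0.739  0.214 -0.003] [432. 259.]
```

View pics/c3.png

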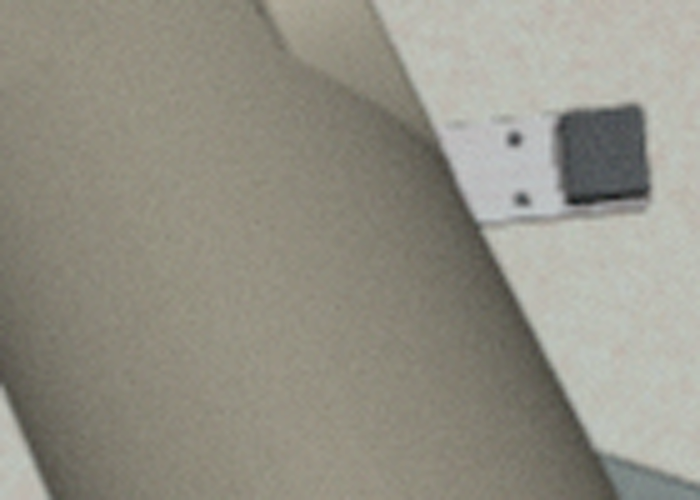

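The crop shows the carrier head at (604,150) with the bare plate to its left, out on the bench, and the handle hidden behind the arm. The plate's lower edge runs (485,225) to (645,207).

```bash
python3 - <<'E'
from h import *
def P(L,s,ox,oy,z): return np.array([ray("top",(u+.5)/s-.5+ox,(v+.5)/s-.5+oy,z) for u,v in L])
def ang(a,b): return round(float(np.degrees(np.arctan2(*(b-a)[[1,0]]))),1)
A=P([(558,115),(640,104),(650,192),(568,198)],5,220,170,.038); print(A.round(3).tolist(),A.mean(0).round(4),ang(A[0],A[1]),ang(A[3],A[2]))
B=P([(485,225),(645,208),(515,138),(522,199)],5,220,170,.010); print(B.round(4).tolist(),ang(B[0],B[1]),ang(B[2],B[3])+90)
h=A.mean(0)[:2]
for y in(-85,-86.5,-88):
    d=np.array([np.cos(np.radians(y)),np.sin(np.radians(y))]); print(y,h-117e-3*d, go([*(h-.117*d),.014],np.radians(y+90)))
E
```

```text
[[0.639, 0.015, 0.038], [0.642, -0.017, 0.038], [0.608, -0.02, 0.038], [0.606, 0.012, 0.038]] [ 0.6236 -0.0025  0.038 ] -84.1 -87.6
[[0.5998, 0.0446, 0.01], [0.6046, -0.0187, 0.01], [0.6339, 0.0318, 0.01], [0.6096, 0.0297, 0.01]] -85.7 -85.19999999999999
-85 [0.61341087 0.11404455] [1.7, -5.2, 135.5, -2.5]
-86.5 [0.61646541 0.11427154] [1.8, -2.1, 135.5, -1.0]
-88 [0.61952485 0.11441849] [1.8, 0.9, 135.5, 0.5]
```

```bash
python3 -m creep '[{"grip":0,"tx":2,"ty":-3,"tz":40,"twist":-1.5},{"grip":0,"tx":2,"ty":-3,"tz":90,"twist":-1.5},{"grip":0,"tx":2,"ty":-3,"tz":120,"twist":-1.5},{"grip":0,"tx":2,"ty":-3,"tz":135,"twist":-1.5},{"grip":0,"tx":2,"ty":-3,"tz":135,"twist":-1.5},{"grip":0.5,"tx":2,"ty":-3,"tz":135,"twist":-1.5},{"grip":1,"tx":2,"ty":-3,"tz":135,"twist":-1.5},{"grip":1,"tx":2,"ty":-3,"tz":135,"twist":-1.5},{"grip":1,"tx":2,"ty":-3,"tz":135,"twist":-1.5},{"grip":1,"tx":2,"ty":-3,"tz":135,"twist":-1.5},{"grip":1,"tx":2,"ty":-3,"tz":135,"twist":-1.5},{"grip":1,"tx":2,"ty":-3,"tz":135,"twist":-1.5}]' 60
```

```text
time_s: 8.93
position: [0.6161, 0.117, 0.0159]
tcp_rot: [0.0, 0.681, 0.732, 0.0]
ft_force: [-0.9, 0.1, 4.9]
width: 0.0111
finger_force: 59.2
```

```bash
python3 -m creep '[{"grip":1,"tx":0,"ty":0,"tz":-8,"twist":0},{"grip":1,"tx":0,"ty":0,"tz":-18,"twist":0},{"grip":1,"tx":-10,"ty":-5,"tz":-20,"twist":0.5},{"grip":1,"tx":-35,"ty":-12,"tz":-20,"twist":1},{"grip":1,"tx":-60,"ty":-20,"tz":-20,"twist":1.7},{"grip":1,"tx":-85,"ty":-28,"tz":-20,"twist":1.7},{"grip":1,"tx":-110,"ty":-35,"tz":-20,"twist":1.7},{"grip":1,"tx":-120,"ty":-35,"tz":-20,"twist":1.7},{"grip":1,"tx":-120,"ty":-35,"tz":-20,"twist":1.7},{"grip":1,"tx":-120,"ty":-35,"tz":-20,"twist":1.7}]'
python3 - <<'E'
from h import *
for c in("top","scene"):
    im=snap(c,c+"2.png")
    for n in["head_grip","head_end","bay_mouth"]:
        for d in env.landmark_of(n,c)[:2]:
            w=toworld(c,d["centre"]); print(c,n,round(d["score"],2),w.round(3),pix(c,w).round())
a=cv2.imread('pics/top2.png')[160:270,340:500];b=cv2.imread('pics/scene2.png')[220:350,210:370]
A=cv2.convertScaleAbs(cv2.resize(a,(780,536),interpolation=2),alpha=1.6)
B=cv2.resize(b,(640,520),interpolation=2)
cv2.imwrite('pics/c4.png',A);cv2.imwrite('pics/c5.png',B)
E
```

```text
time_s: 10.18
position: [0.5897, -0.0038, 0.0354]
tcp_rot: [-0.0, 0.691, 0.723, 0.0]
ft_force: [0.3, 0.3, -1.7]
width: 0.0113
finger_force: 58.5
top head_grip 0.59 [0.744 0.235 0.04 ] [216. 142.]
top head_grip 0.56 [ 0.592 -0.127  0.048] [407. 214.]
top head_end 0.81 [ 0.744  0.211 -0.   ] [232. 146.]
top head_end 0.69 [ 0.594 -0.144  0.022] [414. 214.]
top bay_mouth 0.83 [ 0.599 -0.175  0.012] [428. 212.]
scene head_grip 0.9 [0.757 0.232 0.035] [446. 245.]
scene head_grip 0.65 [ 0.596 -0.125  0.044] [268. 278.]
scene head_end 0.79 [ 0.596 -0.144  0.013] [261. 295.]
scene head_end 0.62 [ 0.741  0.214 -0.003] [433. 260.]
scene bay_mouth 0.97 [ 0.598 -0.173  0.01 ] [250. 303.]
```

View pics/c4.png

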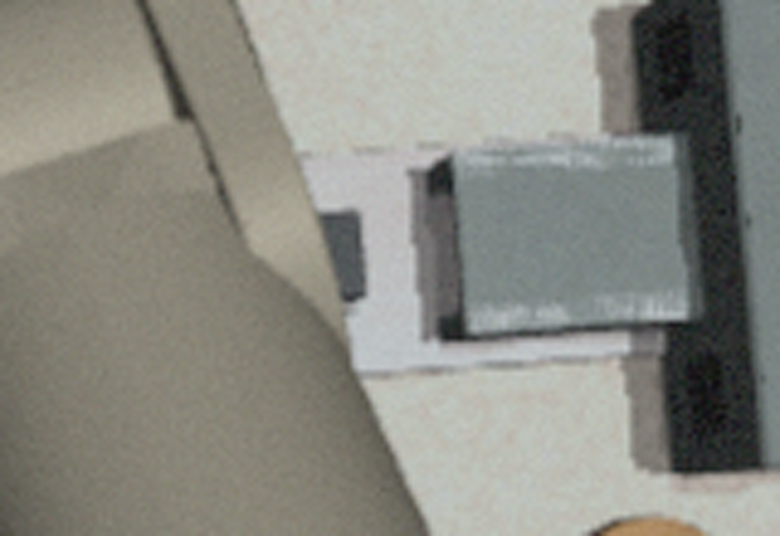

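View pics/c5.png

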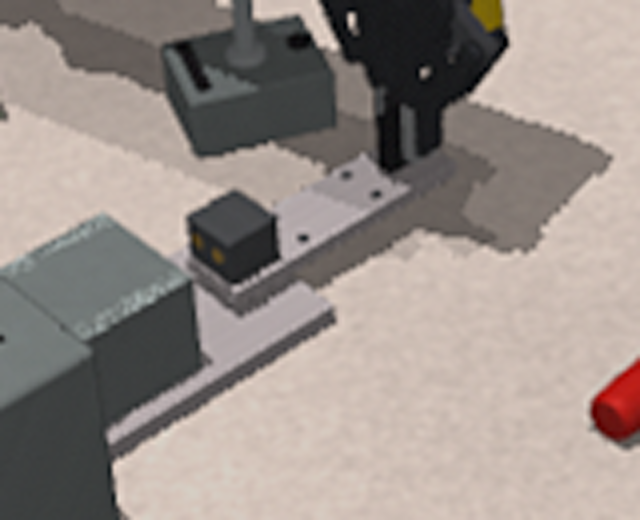

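Crops: the head (345,255) lies in line with the hood's mouth (450,245) and is level above the bay floor, with the fin between the fingers. Next I lower it to the floor and slide it in.

```bash
python3 -m creep '[{"grip":1,"tx":0,"ty":0,"tz":4,"twist":0},{"grip":1,"tx":0,"ty":0,"tz":7,"twist":0},{"grip":1,"tx":-8,"ty":0,"tz":7,"twist":0},{"grip":1,"tx":-20,"ty":0,"tz":7,"twist":0},{"grip":1,"tx":-35,"ty":0,"tz":7,"twist":0},{"grip":1,"tx":-50,"ty":0,"tz":7,"twist":0},{"grip":1,"tx":-65,"ty":0,"tz":7,"twist":0},{"grip":1,"tx":-80,"ty":0,"tz":7,"twist":0},{"grip":1,"tx":-95,"ty":0,"tz":7,"twist":0},{"grip":1,"tx":-105,"ty":0,"tz":7,"twist":0},{"grip":1,"tx":-112,"ty":0,"tz":7,"twist":0},{"grip":1,"tx":-112,"ty":0,"tz":7,"twist":0}]'
```

```text
time_s: 12.08
position: [0.5943, -0.1178, 0.0283]
tcp_rot: [-0.0, 0.692, 0.722, 0.0]
ft_force: [0.2, -0.0, -1.3]
width: 0.0109
finger_force: 58.5
```

```bash
python3 -m creep '[{"grip":1,"tx":-4,"ty":0,"tz":0.5,"twist":0},{"grip":1,"tx":-7,"ty":0,"tz":0.5,"twist":0},{"grip":1,"tx":-9,"ty":0,"tz":0.5,"twist":0},{"grip":1,"tx":-11,"ty":0,"tz":0.5,"twist":0},{"grip":1,"tx":-13,"ty":0,"tz":0.5,"twist":0},{"grip":1,"tx":-13,"ty":0,"tz":0.5,"twist":0}]'
```

```text
time_s: 12.82
position: [0.5949, -0.1283, 0.0279]
tcp_rot: [-0.001, 0.691, 0.723, 0.001]
ft_force: [-1.5, 5.1, 1.6]
width: 0.0106
finger_force: 59.0
```

```bash
python3 -m creep '[{"grip":1,"tx":-1,"ty":0,"tz":0.5,"twist":0},{"grip":1,"tx":-2,"ty":0,"tz":1,"twist":0},{"grip":1,"tx":-2,"ty":0,"tz":1,"twist":0},{"grip":1,"tx":-2,"ty":0,"tz":1,"twist":0}]'
```

```text
time_s: 13.32
position: [0.5949, -0.1283, 0.0279]
tcp_rot: [-0.001, 0.691, 0.723, 0.001]
ft_force: [-6.2, 10.4, 9.9]
width: 0.011
finger_force: 60.4
```

```bash
python3 -m creep '[{"grip":1,"tx":0,"ty":0,"tz":0,"twist":0},{"grip":0,"tx":0,"ty":0,"tz":0,"twist":0},{"grip":0,"tx":0,"ty":0,"tz":0,"twist":0},{"grip":0,"tx":0,"ty":0,"tz":0,"twist":0},{"grip":0,"tx":0,"ty":0,"tz":-20,"twist":0},{"grip":0,"tx":0,"ty":0,"tz":-70,"twist":0},{"grip":0,"tx":0,"ty":0,"tz":-130,"twist":0},{"grip":0,"tx":50,"ty":0,"tz":-160,"twist":0},{"grip":0,"tx":110,"ty":0,"tz":-160,"twist":0},{"grip":0,"tx":160,"ty":0,"tz":-160,"twist":0},{"grip":0,"tx":160,"ty":0,"tz":-160,"twist":0}]'
python3 - <<'E'
from h import *
for c in("top","scene"):
    im=snap(c,c+"3.png")
    for n in["handle_grip","carrier","toggle_tip","bar_mark","switch_box"]:
        for d in env.landmark_of(n,c)[:3]:
            w=toworld(c,d["centre"]); print(c,n,round(d["score"],2),w.round(3),pix(c,w).round())
a=cv2.imread('pics/top3.png')[170:300,330:500];b=cv2.imread('pics/scene3.png')[220:350,190:320]
A=cv2.convertScaleAbs(cv2.resize(a,(471,360),interpolation=2),alpha=1.6)
B=cv2.resize(b,(325,360),interpolation=2)
cv2.imwrite('pics/c6.png',np.hstack([A,B]))
E
```

```text
time_s: 14.7
position: [0.5876, 0.034, 0.1891]
tcp_rot: [-0.0, 0.689, 0.725, 0.002]
ft_force: [-0.2, -1.0, 0.1]
width: 0.0853
finger_force: 0.0
top handle_grip 0.86 [ 0.592 -0.135  0.048] [411. 214.]
top handle_grip 0.67 [0.852 0.376 0.043] [142.  90.]
top carrier 0.59 [0.801 0.304 0.002] [185. 120.]
top bar_mark 0.78 [ 0.327 -0.194  0.041] [447. 353.]
top bar_mark 0.68 [0.441 0.093 0.044] [293. 297.]
top switch_box 0.88 [0.46  0.119 0.004] [281. 287.]
top switch_box 0.77 [ 0.332 -0.163 -0.001] [426. 348.]
scene handle_grip 0.64 [ 0.595 -0.134  0.043] [264. 280.]
scene handle_grip 0.57 [0.849 0.375 0.042] [522. 234.]
scene carrier 0.74 [ 0.799  0.305 -0.006] [480. 255.]
scene toggle_tip 0.66 [0.463 0.122 0.089] [317. 192.]
scene toggle_tip 0.5 [ 0.463 -0.023  0.086] [268. 216.]
scene toggle_tip 0.43 [ 0.336 -0.166  0.085] [181. 217.]
scene bar_mark 0.63 [0.441 0.093 0.043] [303. 210.]
scene bar_mark 0.63 [ 0.33  -0.192  0.04 ] [172. 238.]
scene switch_box 0.98 [ 0.462 -0.02   0.   ] [271. 247.]
scene switch_box 0.86 [ 0.335 -0.163 -0.   ] [188. 248.]
scene switch_box 0.82 [ 0.465  0.118 -0.003] [317. 226.]
```

View pics/c6.png

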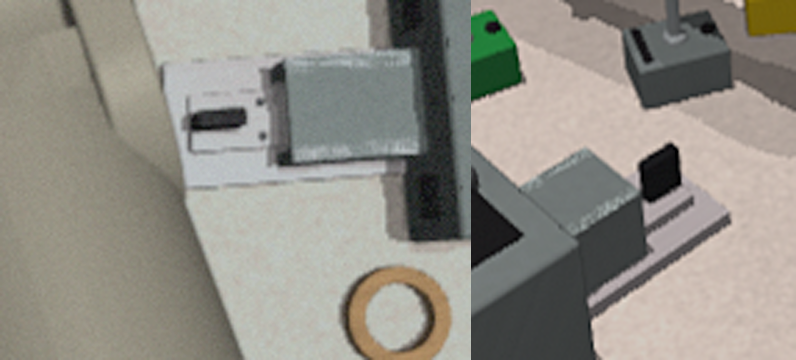

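The crop shows the carrier in the bay: fin at (218,118), plate in the hood mouth at (275,110), lying straight. The right half shows it flat on the bay floor. Step 2 is met, so the toggle is next.

```bash
python3 - <<'E'
from h import *
u=np.array([np.cos(np.radians(-111)),np.sin(np.radians(-111))]); t=np.array([.464,-.021])
print(go([*(t-.05*u),.17],np.radians(-21)),env.observe()["joint_pos"].round(2))
E
```

```text
[3.0, -106.2, 16.8, 23.4] [ 0.37  0.4  -0.62  1.52  0.23  1.3  -0.23]
```

```bash
python3 -m creep '[{"grip":1,"tx":3,"ty":-50,"tz":17,"twist":10},{"grip":1,"tx":3,"ty":-106,"tz":17,"twist":20},{"grip":1,"tx":3,"ty":-106,"tz":17,"twist":23.4},{"grip":1,"tx":3,"ty":-106,"tz":17,"twist":23.4},{"grip":1,"tx":3,"ty":-106,"tz":17,"twist":23.4},{"grip":1,"tx":3,"ty":-106,"tz":60,"twist":23.4},{"grip":1,"tx":3,"ty":-106,"tz":100,"twist":23.4},{"grip":1,"tx":3,"ty":-106,"tz":116,"twist":23.4},{"grip":1,"tx":3,"ty":-106,"tz":116,"twist":23.4},{"grip":1,"tx":3,"ty":-106,"tz":116,"twist":23.4}]' 30
python3 - <<'E'
from h import *
u=np.array([np.cos(np.radians(-111)),np.sin(np.radians(-111))]); t=np.array([.464,-.021])
print(go([*(t-.017*u),.07],np.radians(-21)),go([*(t-.003*u),.07]),env.observe()["ft_force"])
E
```

```text
time_s: 16.55
position: [0.4834, 0.0263, 0.0722]
tcp_rot: [0.0, 0.824, 0.567, 0.001]
ft_force: [-0.7, 0.2, 1.0]
width: 0.0001
finger_force: 0.0
[-34.1, -1.2, 2.2, 0.1] [-48.1, -1.2, 2.2] [-0.72148345  0.19851273  0.99789364]
```

```bash
python3 -m creep '[{"grip":1,"tx":-12,"ty":-1,"tz":2,"twist":0},{"grip":1,"tx":-24,"ty":-1,"tz":2,"twist":0},{"grip":1,"tx":-30,"ty":-1,"tz":2,"twist":0},{"grip":1,"tx":-34,"ty":-1,"tz":2,"twist":0},{"grip":1,"tx":-38,"ty":-1,"tz":2,"twist":0},{"grip":1,"tx":-42,"ty":-1,"tz":2,"twist":0},{"grip":1,"tx":-45,"ty":-1,"tz":2,"twist":0},{"grip":1,"tx":-45,"ty":-1,"tz":2,"twist":0}]'
python3 - <<'E'
from h import *
s=env.observe();u=np.array([np.cos(np.radians(-111)),np.sin(np.radians(-111))]); t=np.array([.464,-.021])
print((s["position"][:2]-t)@u,s["ft_force"][:2]@u)
E
```

```text
time_s: 17.55
position: [0.4652, -0.0155, 0.0689]
tcp_rot: [-0.0, 0.824, 0.567, 0.0]
ft_force: [1.7, 2.7, 0.5]
width: -0.0003
finger_force: 1.8
-0.005584296290430823 -3.18531151095884
```

```bash
python3 -m creep '[{"grip":1,"tx":-1.5,"ty":0,"tz":0,"twist":0},{"grip":1,"tx":-3,"ty":0,"tz":0,"twist":0},{"grip":1,"tx":-4,"ty":0,"tz":0,"twist":0},{"grip":1,"tx":-4,"ty":0,"tz":0,"twist":0}]'
python3 - <<'E'
from h import *
s=env.observe();u=np.array([np.cos(np.radians(-111)),np.sin(np.radians(-111))]); t=np.array([.464,-.021])
print((s["position"][:2]-t)@u,s["ft_force"][:2]@u)
E
```

```text
time_s: 18.05
position: [0.4644, -0.0171, 0.0691]
tcp_rot: [-0.001, 0.823, 0.568, 0.001]
ft_force: [3.3, 10.4, -0.5]
width: -0.0
finger_force: 4.8
-0.003778149612062073 -10.949972963677597
```

The force jumped to 11 N at the position predicted for the end stop, so the toggle is fully over. I hold for about two seconds, then ease back.

```bash
python3 -m creep '[{"grip":1,"tx":0,"ty":0,"tz":0,"twist":0},{"grip":1,"tx":0,"ty":0,"tz":0,"twist":0},{"grip":1,"tx":0,"ty":0,"tz":0,"twist":0},{"grip":1,"tx":0,"ty":0,"tz":0,"twist":0},{"grip":1,"tx":0,"ty":0,"tz":0,"twist":0},{"grip":1,"tx":0,"ty":0,"tz":0,"twist":0},{"grip":1,"tx":0,"ty":0,"tz":0,"twist":0},{"grip":1,"tx":0,"ty":0,"tz":0,"twist":0},{"grip":1,"tx":0,"ty":0,"tz":0,"twist":0},{"grip":1,"tx":0,"ty":0,"tz":0,"twist":0},{"grip":1,"tx":0,"ty":0,"tz":0,"twist":0},{"grip":1,"tx":0,"ty":0,"tz":0,"twist":0},{"grip":1,"tx":0,"ty":0,"tz":0,"twist":0},{"grip":1,"tx":0,"ty":0,"tz":0,"twist":0}]'
python3 -m creep '[{"grip":1,"tx":3,"ty":0,"tz":0,"twist":0},{"grip":1,"tx":5,"ty":0,"tz":0,"twist":0},{"grip":1,"tx":7,"ty":0,"tz":0,"twist":0},{"grip":1,"tx":9,"ty":0,"tz":0,"twist":0},{"grip":1,"tx":11,"ty":0,"tz":0,"twist":0},{"grip":1,"tx":13,"ty":0,"tz":0,"twist":0},{"grip":1,"tx":15,"ty":0,"tz":0,"twist":0},{"grip":1,"tx":17,"ty":0,"tz":0,"twist":0},{"grip":1,"tx":20,"ty":0,"tz":0,"twist":0},{"grip":1,"tx":30,"ty":0,"tz":0,"twist":0},{"grip":1,"tx":45,"ty":0,"tz":0,"twist":0},{"grip":1,"tx":45,"ty":0,"tz":-50,"twist":0},{"grip":1,"tx":45,"ty":0,"tz":-110,"twist":0},{"grip":1,"tx":45,"ty":0,"tz":-130,"twist":0},{"grip":1,"tx":45,"ty":0,"tz":-130,"twist":0},{"grip":1,"tx":45,"ty":0,"tz":-130,"twist":0}]'
python3 - <<'E'
from h import *
im=snap("scene","scene4.png")
for n in["toggle_tip","handle_grip"]:
    for d in env.landmark_of(n,"scene")[:3]: print(n,round(d["score"],2),toworld("scene",d["centre"]).round(3))
a=im[190:340,170:350,::-1]; cv2.imwrite("pics/c7.png",cv2.resize(a,(720,600),interpolation=2))
E
```

```text
time_s: 19.8
position: [0.4644, -0.0171, 0.0691]
tcp_rot: [-0.001, 0.823, 0.568, 0.001]
ft_force: [4.2, 9.2, 0.4]
width: 0.0001
finger_force: 4.8
time_s: 21.8
position: [0.4792, 0.0231, 0.1977]
tcp_rot: [-0.001, 0.824, 0.567, -0.001]
ft_force: [0.2, -0.4, -0.4]
width: 0.0003
finger_force: 0.0
toggle_tip 0.6 [0.462 0.12  0.089]
toggle_tip 0.59 [ 0.465 -0.018  0.085]
toggle_tip 0.57 [ 0.456 -0.048  0.041]
handle_grip 0.95 [0.85  0.372 0.04 ]
handle_grip 0.9 [ 0.596 -0.132  0.044]
```

View pics/c7.png

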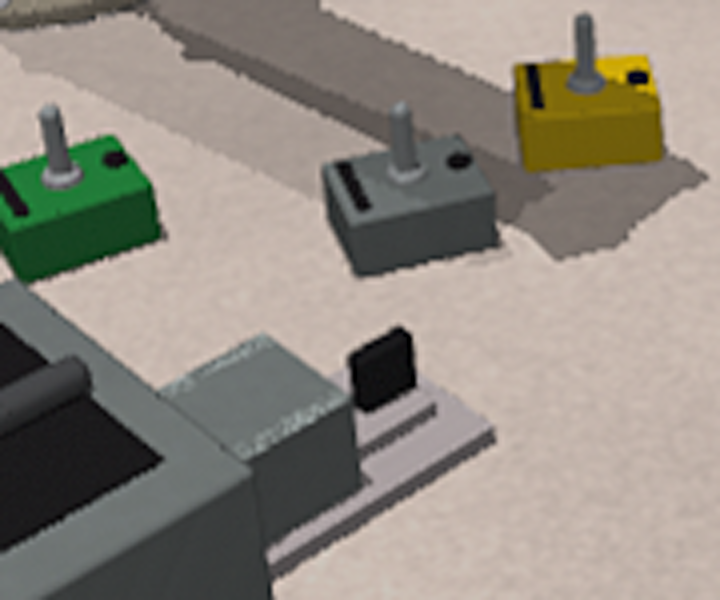

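The crop shows the grey box's toggle upright again at (402,140) and the carrier's fin at (383,368), with the carrier home in the bay. The robot is clear of everything, so I hand in.

```bash
python3 -c "
from station import env
print(env.hand_in())"
```

```text
the job is handed in; nothing more can be done
None
```

I handed the job in at about 22 s: the carrier was set down on the bench, then pushed home against the bay stop and released, and the grey box's toggle was held to the bar side for about two seconds and stood upright again afterwards. The hand-in returned no verdict.

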